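Load the choke test fixture and hold its lid on the balance

ROBOT

A 6-joint arm with a two-finger parallel gripper is mounted at the origin on the work surface. World frame = base frame: x ahead of the robot, y to its left, z up, the work surface at z = 0. Lengths are in m, angles in rad, forces in N, time in s.
With the tool pointing down it reaches from about 0.35 to 0.875 m from the base axis. Payload 4.2 kg.
Tool frame: the origin (TCP) lies on the mounting face of the last link; the fingertips stand 182 mm ahead of it and the grasp point (between the pads) lies 164 mm ahead of it; z points along the fingers, y is the line along which they close (so a half turn about z gives the same grasp; the last joint's range is limited). The gripper opens to 87 mm and grips with 3 to 60 N. Pads are 19 mm wide; open, the fingers measure 117 mm over their backs; the gripper's body (75 mm by 190 mm) begins 51 mm behind the grasp point.
Start: joints at [0.259, 0.385, 0.008, 0, -1.194, -0.259], TCP at [0.625, 0, 0.405] pointing down, gripper open.
Joint ranges: [-3.14, 3.14], [-1.21, 2.06], [-1.07, 1.41], [-3.16, 2.05], [-2.99, -0.16], [-3.1, 3.1]. Speed limits (rad/s): [2.79, 2.79, 3.14, 3.14, 3.14, 3.14].

INTERFACE

Orientations are given as a unit quaternion [w, x, y, z].
In Python, from rig import robot gives the robot as it stands.
- The arm moves only by the tool jog_arm, never from a script. Its argument "plan" is a list of rows, each a list of 3 entries, a list of its own where there are three numbers: the shift along the tool's x, y, z normalised to -1 to 1, where 1 is 3 cm, then the turn about the tool's z normalised to -1 to 1, where 1 is 0.15 rad, then the opening, from -1 (shut) to 1 (fully open). In form: [[[dx, dy, dz], twist, grip], ...]. A call has 1 to 10 rows; each row shifts and turns the commanded pose from where the row before left it, along the tool's axes as they then stand; what a row does not reach is not made up. A row lasts 1/8 s, in which the tool goes at most 62.5 mm and 10.7 degrees, less where a joint would pass 70% of its speed; a pose out of reach is approached as far as the arm can. A call with a number of a shift or a turn outside -1 to 1 is refused whole. A call with a gripper value outside its range is refused whole. The fingers move at their own pace and stop on an object; "force" is the grip in N (left out, the last holds). Time passes only in rows, so rows that do not move let the fingers close. It gives the time, the measured TCP pose, the force, the opening and the grip force at its end, in the units of the state.
- robot.sense(): the state, without advancing time (a new reading comes with each control period).
- robot.read_camera(name): name is "scene" or "side" or "wrist"; returns a dict with "pixels" (420x560x3 uint8, red, green, blue), "range_z" (420x560 float32, m along the optical axis (not along the pixel's ray), 0 where there is no reading), "fx", "fy", "cx", "cy" (pixels), "k1" (the pictures are not rectified: a ray, as slopes to the right and down, at radius r is drawn at 1 + k1 r^2 times it, then the intrinsics apply), "extrinsics" (4x4, takes a point from camera to world coordinates). Camera axes: x right, y up, looking along -z (the intrinsics and any distortion apply to the point x, -y, -z); pixel columns grow to the right and rows downward; lengths in m; the calibration is good to about 2 mm. A picture is of the moment at which its call begins.
- robot.sign_off(): hands the job in; it is judged then, once.
Trained networks look in the newest picture that a camera, given by its name, has taken for a name from the list of things; names that differ only in an ending like _2 or _b are one class to them, and where a whole thing is asked for, a point or a joint stands for the part that bears it (a point fixed in the world has none). Each returns a list of dicts, best first, with "score" (0 to 1); they miss things now and then, are a little off and sometimes report something else, mostly with a low value. They report only what shows in the picture. A call takes as long as a camera call. They do not tell look-alikes from the thing itself.
- robot.masks_of(camera, name): "mask" (420x560 bool, what is visible of it) and "box" ([left, top, right, bottom] in pixels, round what is visible of it).
The state is a dict: "t": time; "q": joint angles; "joint_velocities": joint speeds; "tau": joint torques, N m; "tcp_pos": TCP position; "eef_rot": TCP orientation; "contact_force": force on the tool from outside, world axes, zero at the start; "torque": the same for the moment, N m; "opening": finger opening in m; "grasp_force": force on a finger pad.
Only numpy, scipy, OpenCV 4.12 (cv2) and the standard library are available. Lean on these libraries where they do the work, as an engineer would, in place of code of your own. Each camera call takes 0.05 s, during which the arm holds its last target. There are 200 camera calls.

TASK

Fill the empty pockets of the choke test fixture with spares from the blue tray, each fully down in its pocket, leaving the chokes that are already in, the spare left over in the tray and everything else on the bench where they are. The stay is off the lid, so it flops either way: then take hold of the lid (the red bar is its handle), bring it forward from its back stop to upright, where it balances, never letting it drop forward towards the chokes. Finish while still holding it there between the fingers, upright and still, so that I can fit the new stay.

Things in the scene. Friction and masses are not known exactly. Their poses are not given: they have to be found in the camera images.
- fixture: fixed test fixture: grey base 200 x 230 mm (x, y), black top at z 40 mm; white nest plate 50 x 204 mm centred at x -25 mm, top at z 50 mm, with 4 pockets in a row along y; lid hinged at the far (+x) edge. Origin at the centre of its underside on the bench, z up. At the start two pockets are empty (4 small brass pins show on the floor), two hold a choke
- pocket0 (a point): centre of the floor of pocket 0 (counted along the fixture's y, 46 mm apart), fixture axes; the pocket is 30 x 38 mm (x, y) and 8 mm deep, its mouth chamfered by 2 mm; a seated choke has its origin here, its 34 mm side along the fixture's y, and stands 14 mm proud of the nest plate
- pocket1 (a point): centre of the floor of pocket 1 (counted along the fixture's y, 46 mm apart), fixture axes; the pocket is 30 x 38 mm (x, y) and 8 mm deep, its mouth chamfered by 2 mm; a seated choke has its origin here, its 34 mm side along the fixture's y, and stands 14 mm proud of the nest plate
- pocket2 (a point): centre of the floor of pocket 2 (counted along the fixture's y, 46 mm apart), fixture axes; the pocket is 30 x 38 mm (x, y) and 8 mm deep, its mouth chamfered by 2 mm; a seated choke has its origin here, its 34 mm side along the fixture's y, and stands 14 mm proud of the nest plate
- pocket3 (a point): centre of the floor of pocket 3 (counted along the fixture's y, 46 mm apart), fixture axes; the pocket is 30 x 38 mm (x, y) and 8 mm deep, its mouth chamfered by 2 mm; a seated choke has its origin here, its 34 mm side along the fixture's y, and stands 14 mm proud of the nest plate
- hinge (a point): middle of the lid's hinge axis, which runs along the fixture's y, 85 mm above the bench and 85 mm in +x from the fixture's origin; fixture axes
- lid (a joint): angle of the lid, rad: 0 closed flat over the nest, pi/2 upright, 2.1 leaning back on its stop, where it starts. The hinge turns freely; the lid balances upright (1.57, within 0.02) and falls from there to either side
- lid_panel: the moving lid, about 0.6 kg: aluminium frame 174 mm wide, 9 mm thick, 12 to 142 mm from the hinge axis, with a clear window, inside it white pushers 16 mm long; beyond the frame a U handle with a red round bar 12 mm thick, 100 mm long, parallel to the hinge and 175 mm from it in the lid's plane, 27 mm gap to the frame. Origin at the bar's middle; x points to the hinge, y along the bar
- tray: fixed open blue tray 170 x 100 mm (x, y), walls 9 mm high, floor 3 mm above the bench; origin at the centre of its underside; three spare chokes lie in it in a row along x, their 34 mm sides roughly along x. It stands to the left or to the right of the fixture
- choke_a: a choke already seated in a pocket at the start: dark grey ferrite block 26 x 34 x 22 mm (x, y, z) with copper straps on its two 34 mm-apart ends, about 80 g, the same either way round; origin at the centre of its underside, z up
- choke_b: a choke already seated in a pocket at the start: dark grey ferrite block 26 x 34 x 22 mm (x, y, z) with copper straps on its two 34 mm-apart ends, about 80 g, the same either way round; origin at the centre of its underside, z up
- spare_a: a spare choke, in the tray at the start: dark grey ferrite block 26 x 34 x 22 mm (x, y, z) with copper straps on its two 34 mm-apart ends, about 80 g, the same either way round; origin at the centre of its underside, z up
- spare_b: a spare choke, in the tray at the start: dark grey ferrite block 26 x 34 x 22 mm (x, y, z) with copper straps on its two 34 mm-apart ends, about 80 g, the same either way round; origin at the centre of its underside, z up
- spare_c: a spare choke, in the tray at the start: dark grey ferrite block 26 x 34 x 22 mm (x, y, z) with copper straps on its two 34 mm-apart ends, about 80 g, the same either way round; origin at the centre of its underside, z up
- board_stand: bystander: black steel plate 180 x 130 mm with a copper-brown prototyping board on four sprung posts, 43 mm high, on the other side of the fixture from the tray
- clip_arm: bystander: black bendy clip arm lying on the bench, 220 mm long
- croc_clip: bystander: red and steel crocodile clip, 55 mm
- stay_arm: bystander: the new lid stay, a flat steel link 134 x 18 x 4 mm lying behind the fixture
- screwdriver: bystander: screwdriver with a yellow handle, behind the fixture
- tip_cleaner: bystander: round brass pot, 80 mm wide and 60 mm high
- solder_reel: bystander: aluminium reel 52 mm wide, 40 mm high
Not all that is in view belongs to the job. Leave any yellow look-alike of the spare_c alone.

How it is judged:
By the outcome, as a careful person would: the job done as asked, in the order asked, and still so for the second after the job is handed in, while the arm keeps its last pose, push and grip.
It also fails if it takes over 69 s, if anything falls off the work surface, if the arm or the gripper's body presses on something with over 40 N, if the wrist force passes 120 N, or if a joint passes its speed limit or range.

## Working session

There is one attempt and no reset: what is moved stays moved. The work goes in short steps, Python scripts to look and compute and a tool call to move; the robot and the scene stay as the last step left them, time stands still between calls to the robot, and variables do not carry over. Pictures are saved under pics/ and viewed, at most 10 in all, crops included, and the job is handed in when it is done.

Besides the shell and the picture viewer there is one more tool, called as a command line: name --argument value ..., lists and objects as JSON in quotes. jog_arm: Moves the arm, as the interface text tells. Its arguments: {"type":"object","properties":{"plan":{"type":"array","items":{"type":"array"}},"force":{"type":"number"}},"required":["plan"]}

```bash
ls; mkdir -p pics; cat > h.py <<'E'
import numpy as np, cv2
from rig import robot
def world(c,u,v,z=None):
    """pixels->world using depth z (range)"""
    u=np.asarray(u,float);v=np.asarray(v,float)
    xd=(u-c['cx'])/c['fx'];yd=(v-c['cy'])/c['fy']
    x,y=xd.copy(),yd.copy()
    for _ in range(8):
        s=1+c['k1']*(x*x+y*y); x,y=xd/s,yd/s
    if z is None: z=c['range_z'][v.astype(int),u.astype(int)]
    p=np.stack([x*z,-y*z,-z,np.ones_like(x)],-1)
    return (p@np.array(c['extrinsics']).T)[...,:3]
def cloud(c):
    v,u=np.mgrid[0:420,0:560]; return world(c,u,v)
def save(c,n): cv2.imwrite('pics/'+n,c['pixels'][:,:,::-1])
E
python3 - <<'E'
from h import *
ims=[]
for n in ['scene','side','wrist']:
    c=robot.read_camera(n); save(c,n+'0.png'); np.savez('c_%s.npz'%n,**c)
    print(n,np.round(c['extrinsics'],3).tolist(),c['fx'],c['k1'])
    for k in ['choke_a','tray','lid_panel','fixture','spare_a','board_stand']:
        for d in robot.masks_of(n,k):
            m=d['mask']; P=cloud(c)[m&(c['range_z']>0)]
            print(' ',k,round(d['score'],2),np.round(d['box']).tolist(),np.round(np.median(P,0),3), np.round(np.percentile(P,95,axis=0),3) if len(P) else '')
E
```

```text
pics
scene [[-0.431, -0.767, 0.475, 1.086], [0.902, -0.358, 0.239, 0.276], [-0.014, 0.532, 0.847, 1.094], [0.0, 0.0, 0.0, 1.0]] 489.3993600458178 0.005294062557754495
  choke_a 0.5 [292.0, 219.0, 309.0, 234.0] [0.507 0.066 0.062] [0.518 0.079 0.066]
  tray 0.8 [139.0, 149.0, 204.0, 202.0] [ 0.496 -0.313  0.004] [ 0.567 -0.279  0.01 ]
  tray 0.63 [197.0, 284.0, 249.0, 314.0] [ 0.743 -0.03   0.004] [0.75  0.028 0.007]
  lid_panel 0.91 [192.0, 206.0, 276.0, 263.0] [0.673 0.011 0.19 ] [0.697 0.055 0.242]
  lid_panel 0.18 [365.0, 226.0, 433.0, 306.0] [0.49  0.321 0.005] [0.557 0.38  0.04 ]
  fixture 0.86 [191.0, 185.0, 328.0, 283.0] [0.544 0.029 0.041] [0.682 0.101 0.218]
  fixture 0.51 [106.0, 211.0, 138.0, 249.0] [ 0.703 -0.332  0.049] [ 0.733 -0.307  0.06 ]
  spare_a 0.73 [153.0, 183.0, 168.0, 197.0] [ 0.543 -0.327  0.023] [ 0.558 -0.317  0.028]
  spare_a 0.65 [184.0, 211.0, 196.0, 222.0] [ 0.588 -0.212  0.021] [ 0.602 -0.198  0.025]
  spare_a 0.59 [137.0, 150.0, 205.0, 204.0] [ 0.496 -0.315  0.005] [ 0.567 -0.279  0.011]
  spare_a 0.54 [196.0, 186.0, 330.0, 282.0] [0.544 0.03  0.041] 
[... 1677 characters left out ...]
065]
  choke_a 0.76 [379.0, 228.0, 412.0, 266.0] [0.504 0.057 0.064] [0.515 0.076 0.065]
  choke_a 0.18 [202.0, 338.0, 232.0, 378.0] [0.711 0.232 0.017] [0.725 0.275 0.025]
  lid_panel 0.65 [133.0, 16.0, 334.0, 299.0] [ 0.649 -0.055  0.188] [0.686 0.032 0.241]
  fixture 0.71 [132.0, 13.0, 517.0, 299.0] [ 0.601 -0.044  0.098] [0.68  0.069 0.24 ]
  spare_a 0.23 [132.0, 16.0, 338.0, 299.0] [ 0.649 -0.055  0.189] [0.685 0.032 0.241]
  board_stand 0.68 [132.0, 15.0, 338.0, 296.0] [ 0.649 -0.055  0.188] [0.685 0.032 0.241]
  board_stand 0.52 [325.0, 356.0, 406.0, 362.0] [0.514 0.257 0.003] [0.557 0.259 0.005]
  board_stand 0.26 [134.0, 12.0, 512.0, 297.0] [ 0.601 -0.044  0.098] [0.681 0.069 0.24 ]
```

```bash
python3 - <<'E'
import cv2,numpy as np
a=cv2.imread('pics/scene0.png')[130:330,80:450]; b=cv2.imread('pics/side0.png')[120:370,160:400]
a=cv2.resize(a,None,fx=1.62,fy=1.62,interpolation=cv2.INTER_CUBIC)
cv2.imwrite('pics/a.png',cv2.resize(cv2.imread('pics/scene0.png')[130:330,100:370],(800,592),interpolation=cv2.INTER_CUBIC))
E
```

```text
(no output)
```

View pics/a.png

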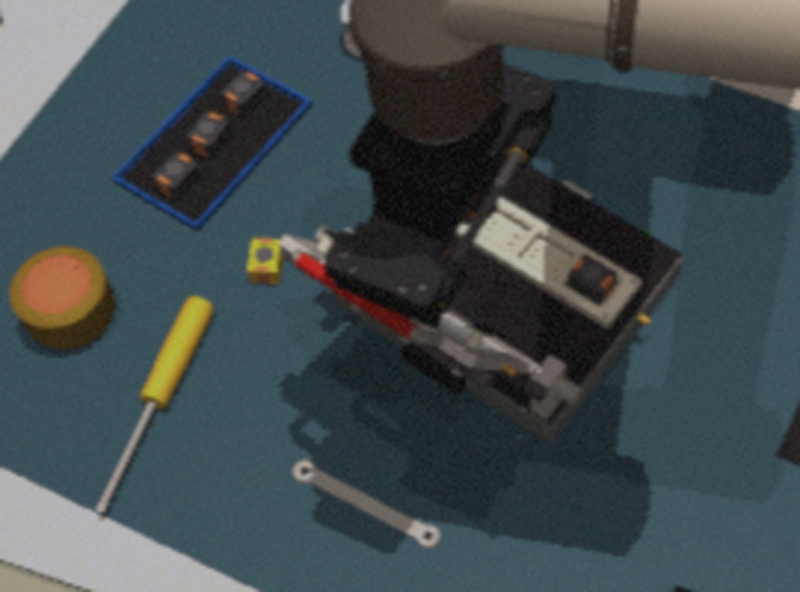

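View pics/wrist0.png

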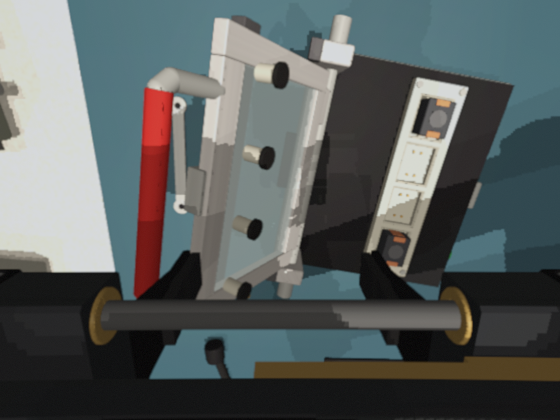

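View pics/side0.png

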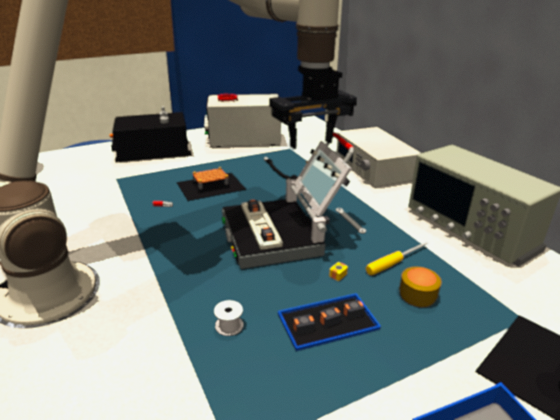

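The scene crop shows the tray with the three spares at about (175,170), (208,130) and (240,90). There is a yellow look-alike on the bench at (265,260), which fails on colour and isn't in the tray, so I leave it. The wrist view shows chokes at (433,120) and (396,247), the two empty pockets with pins at (413,162) and (402,206), and the red bar at (155,190). The side view agrees: three spares in the blue tray at (304,321), (330,313) and (354,306), with the yellow one outside it at (339,270).

```bash
cat >> h.py <<'E'
def rect(P):
    r=cv2.minAreaRect((P[:,:2]*1000).astype(np.float32)); return np.round(cv2.boxPoints(r),1),np.round(r[0],1),np.round(r[1],1),round(r[2],2)
E
python3 - <<'E'
from h import *
print(robot.sense()['eef_rot'])
for n in ['wrist','scene','side']:
    c=dict(np.load('c_%s.npz'%n)); P=cloud(c); ok=c['range_z']>0; px=c['pixels'].astype(int)
    br=px.min(2)
    # nest plate
    m=ok&(abs(P[...,0]-.497)<.06)&(abs(P[...,1])<.13)&(P[...,2]>.046)&(P[...,2]<.07)
    m=cv2.morphologyEx(m.astype(np.uint8),cv2.MORPH_OPEN,np.ones((3,3)))>0
    print(n,'plate',m.sum(),*rect(P[m])[1:], 'z',np.round(np.percentile(P[m][:,2],[10,50,90]),4))
    t=m&(P[...,2]>.061)
    for s in (-1,1):
        q=P[t&(s*P[...,1]>0)]
        if len(q)>20: print('  top',rect(q)[1:],np.median(q[:,2]))
    # bar
    red=ok&(px[...,0]>110)&(px[...,1]<70)&(px[...,2]<70)&(P[...,2]>.18)&(abs(P[...,1])<.2)
    q=P[red]
    if len(q)>20: 
        d=np.linalg.svd(q-q.mean(0),full_matrices=False)[2][0]; s=(q-q.mean(0))@d
        print('  bar',len(q),q.mean(0).round(4),d.round(3),s.min().round(3),s.max().round(3),'zmax',np.percentile(q[:,2],98).round(4))
    # spares
    for x in (.438,.490,.542):
        m=ok&(abs(P[...,0]-x)<.028)&(abs(P[...,1]+.33)<.035)&(P[...,2]>.019)&(P[...,2]<.04)
        if m.sum()>20: print('  spare',m.sum(),rect(P[m])[1:],np.median(P[m][:,2]).round(4))
E
```

```text
[-8.68024839e-06  7.07109584e-01 -7.07103979e-01 -4.72375517e-06]
wrist plate 6930 [490.   -5.4] [203.8  51.9] 79.74 z [0.0484 0.05   0.064 ]
  top (array([477.9, -73. ]), array([34.2, 25.9]), 79.44) 0.06381222057244704
  top (array([502.6,  61.9]), array([34.3, 26.2]), 80.82) 0.06390431368995642
  bar 4309 [ 0.6822 -0.0525  0.2405] [0.202 0.979 0.013] -0.038 0.061 zmax 0.2424
scene plate 624 [496.2  24.1] [143.   52.9] 79.34 z [0.0476 0.0508 0.0639]
  top (array([503.5,  61.1]), array([33. , 26.7]), 83.0) 0.06391076596987211
  bar 46 [ 0.682  -0.076   0.2462] [0.38  0.449 0.809] -0.014 0.105 zmax 0.3221
  spare 107 (array([ 433.9, -324.4]), array([30.1, 35.1]), 84.26) 0.0245
  spare 113 (array([ 489.8, -328.7]), array([27.4, 36.7]), 88.25) 0.0248
  spare 118 (array([ 541. , -331.3]), array([28.8, 34.5]), 81.67) 0.0241
side plate 814 [488.6  -8.9] [205.9  51.2] 79.72 z [0.0485 0.0509 0.0646]
  top (array([475.9, -77.3]), array([37.3, 25.8]), 81.51) 0.06458910788893757
  top (array([501. ,  57.4]), array([38.4, 26.5]), 78.88) 0.06411002759029738
  bar 47 [ 0.6764 -0.0637  0.2415] [-0.216 -0.976 -0.025] -0.059 0.027 zmax 0.2437
  spare 236 (array([ 429.6, -327.2]), array([27.3, 34.6]), 79.07) 0.0261
  spare 231 (array([ 484.6, -331.3]), array([27.8, 35.5]), 89.24) 0.026
  spare 225 (array([ 537.4, -333.4]), array([29.1, 35.4]), 82.12) 0.026
```

jog_arm --plan '[[[0,0.9,-0.5],0,1],[[0,0.9,0],0,1],[[0,0.9,0],0,1],[[0,0.9,0],0,1],[[0.5,0.7,0],0,1],[[1,0,0],0,1],[[1,0,0],0,1],[[1,0,0],0,1],[[1,0,0],0,1],[[1,0,0],0,1]]'

```text
t: 2.3
tcp_pos: [0.4959, -0.166, 0.4199]
eef_rot: [-0.0, 0.707, -0.707, 0.0]
contact_force: [-0.4, -0.1, 0.7]
opening: 0.0868
grasp_force: 0.0
```

jog_arm --plan '[[[1,0,0],0,1],[[1,0,0],0,1],[[1,0,0],0,1],[[1,0,0],0,1],[[1,0,0],0,1],[[0,0,0],1,1],[[0,0,0],1,1],[[0,0,0],1,1],[[0,0,0],1,1],[[0,0,0],1,1]]'

```text
t: 3.55
tcp_pos: [0.496, -0.315, 0.4198]
eef_rot: [0.0, -0.397, 0.918, -0.0]
contact_force: [-0.5, 0.8, 0.3]
opening: 0.0869
grasp_force: 0.0
```

jog_arm --plan '[[[0,0,1],1,1],[[0,0,1],1,1],[[0,0,1],1,1],[[0,0,0],1,1],[[0,0,0],1,1],[[0,0,0],1,1],[[0,0,0],0,1],[[0,0,0],0,1]]'

```text
t: 4.55
tcp_pos: [0.496, -0.315, 0.3298]
eef_rot: [0.0, 0.039, 0.999, -0.0]
contact_force: [-0.4, 0.2, 0.2]
opening: 0.087
grasp_force: 0.0
```

```bash
cat >> h.py <<'E'
from scipy.spatial.transform import Rotation as R
def tool():
    s=robot.sense(); w,x,y,z=s['eef_rot']; return s,np.array(s['tcp_pos']),R.from_quat([x,y,z,w]).as_matrix()
E
python3 - <<'E'
from h import *
c=robot.read_camera('wrist'); np.savez('c_w1.npz',**c); save(c,'w1.png')
s,p,M=tool(); print(s['t'],p.round(4),M.round(3).tolist(),np.round(s['q'],2))
P=cloud(c); ok=c['range_z']>0
for d in robot.masks_of('wrist','spare_a'):
    m=d['mask']&ok&(P[...,2]>.020)&(P[...,2]<.03)
    if m.sum()>20: print(round(d['score'],2),np.round(d['box']),rect(P[m])[1:],np.median(P[m][:,2]).round(4))
m=(ok&(P[...,2]>.0205)&(P[...,2]<.03)&(abs(P[...,1]+.33)<.05)).astype(np.uint8)
n,l,st,_=cv2.connectedComponentsWithStats(m)
for i in range(1,n):
    if st[i,4]>100: print('cc',st[i],rect(P[l==i])[1:],np.median(P[l==i][:,2]).round(4))
E
```

```text
4.6 [ 0.496  -0.315   0.3298] [[-0.997, 0.077, 0.0], [0.077, 0.997, -0.0], [-0.0, -0.0, -1.0]] [-0.29  0.38 -0.19  0.   -0.99 -1.36]
0.68 [247. 109. 281. 157.] (array([ 432.4, -324. ]), array([25.7, 34.4]), 79.92) 0.0247
0.68 [249. 175. 282. 214.] (array([ 486.8, -328.3]), array([26. , 34.2]), 89.49) 0.0245
0.65 [251. 224. 282. 268.] (array([ 539.3, -330.6]), array([25.9, 35.3]), 81.66) 0.0245
0.62 [384. 256. 402. 275.] (array([ 569.5, -206.4]), array([17.9,  6.9]), 35.63) 0.0213
cc [ 247  113   33   44 1248] (array([ 432.3, -324.1]), array([25.9, 34.4]), 79.99) 0.0247
cc [ 248  178   32   38 1061] (array([ 486.8, -328.3]), array([26. , 34.2]), 89.29) 0.0245
cc [252 232  30  36 923] (array([ 539.3, -330.6]), array([25.9, 35.3]), 81.66) 0.0245
cc [232 350  65  25 373] (array([ 664.3, -346. ]), array([20.5, 69.6]), 4.82) 0.0252
```

jog_arm --plan '[[[0,0,0],-0.43,1],[[0.31,-0.44,0.5],0,1],[[0,0,1],0,0.4],[[0,0,1],0,0],[[0,0,1],0,0],[[0,0,0.5],0,0],[[0,0,0.3],0,0],[[0,0,0.21],0,0],[[0,0,0],0,0],[[0,0,0],0,-1]]' --force 20

```text
t: 5.9
tcp_pos: [0.4868, -0.3281, 0.1952]
eef_rot: [0.001, 0.007, 1.0, -0.0]
contact_force: [0.1, 0.3, 0.3]
opening: 0.0393
grasp_force: 0.0
```

jog_arm --plan '[[[0,0,0],0,-1],[[0,0,0],0,-1],[[0,0,0],0,-1]]'

```text
t: 6.28
tcp_pos: [0.4867, -0.3281, 0.1951]
eef_rot: [0.0, 0.007, 1.0, -0.0]
contact_force: [-0.3, -0.4, 3.3]
opening: 0.0259
grasp_force: 20.0
```

jog_arm --plan '[[[0,0,-0.5],0,-1],[[0,0,-1],0,-1],[[0,0,-1],0,-1],[[0,0,-1],0,-1],[[0,0.5,-0.5],0,-1],[[0,1,0],0,-1],[[0,1,0],0,-1],[[0,1,0],0,-1],[[0,1,0],0,-1],[[0,1,0],0,-1]]'

```text
t: 7.52
tcp_pos: [0.4882, -0.1613, 0.3141]
eef_rot: [-0.001, 0.007, 1.0, 0.0]
contact_force: [0.4, -0.8, -0.4]
opening: 0.0256
grasp_force: 20.0
```

jog_arm --plan '[[[0,1,0],0,-1],[[0,1,0],0,-1],[[0,1,0],0,-1],[[0,1,0],0,-1],[[0,0.5,0],-0.35,-1],[[0,0,0],-1,-1],[[0,0,0],-1,-1],[[0,0,0],-1,-1],[[0,0,0],-1,-1],[[0,0,0],-1,-1]]'

```text
t: 8.78
tcp_pos: [0.4904, -0.0281, 0.3142]
eef_rot: [-0.001, -0.387, 0.922, 0.0]
contact_force: [0.0, -0.1, -0.7]
opening: 0.026
grasp_force: 20.0
```

jog_arm --plan '[[[0,0,0],-1,-1],[[0,0,0],-1,-1],[[0,0,0],-1,-1],[[0,0,0],-1,-1],[[0,0,0],0,-1],[[0,0,0],0,-1]]'

```text
t: 9.52
tcp_pos: [0.4907, -0.0281, 0.3143]
eef_rot: [-0.0, -0.639, 0.769, 0.0]
contact_force: [0.4, 0.4, -0.7]
opening: 0.0261
grasp_force: 20.0
```

```bash
python3 - <<'E'
from h import *
c=robot.read_camera('wrist'); np.savez('c_w2.npz',**c); save(c,'w2.png')
s,p,M=tool(); print(s['t'],p.round(4),M.round(4).tolist(),s['opening'])
P=cloud(c); ok=c['range_z']>0; px=c['pixels'].astype(int)
F=np.array([.490,-.0054]); y=np.array([.18,.9837]); x=np.array([.9837,-.18])
d=P[...,:2]-F; X,Y=d@x,d@y
m=ok&(abs(X)<.045)&(abs(Y)<.12)&(P[...,2]>.046)&(P[...,2]<.068)
m=cv2.morphologyEx(m.astype(np.uint8),cv2.MORPH_OPEN,np.ones((3,3)))>0
print('plate',rect(P[m])[1:],np.median(P[m][:,2]))
for s_ in (-1,1):
    q=P[m&(P[...,2]>.061)&(s_*Y>0)]
    if len(q)>20: print(' top',rect(q)[1:],np.median(q[:,2]))
for s_ in (-1,1): # pocket floors
    fl=ok&(abs(X)<.02)&(s_*Y>.001)&(s_*Y<.046)&(P[...,2]<.0445)&(P[...,2]>.038)
    if fl.sum()>20: print(' floor',rect(P[fl])[1:],np.median(P[fl][:,2]))
# held choke: below-finger points
h=ok&(P[...,2]>.09)&(P[...,2]<.2)
q=(P-p)@M; hh=h&(abs(q[...,0])<.03)&(abs(q[...,1])<.0125)&(q[...,2]>.16)&(q[...,2]<.2)
Q=q[hh]; print('held',hh.sum(),Q.min(0).round(4) if len(Q) else'',Q.max(0).round(4) if len(Q) else'')
E
```

```text
9.575 [ 0.4907 -0.0281  0.3144] [[-0.1833, -0.9831, -0.0004], [-0.9831, 0.1833, -0.0], [0.0001, 0.0004, -1.0]] 0.025880671153634863
plate (array([489.7,  -4.6]), array([205.1,  50.1]), 79.69) 0.049960433708901936
 top (array([477.3, -73.2]), array([33.5, 26. ]), 79.62) 0.06373549259426564
 top (array([503.6,  70.8]), array([18.7, 25.4]), 80.09) 0.06373874485067474
 floor (array([485.6, -27. ]), array([37.2, 30.2]), 79.7) 0.0415800496458863
held 3094 [-0.0128 -0.0125  0.1604] [0.0164 0.0125 0.1914]
```

View pics/w2.png

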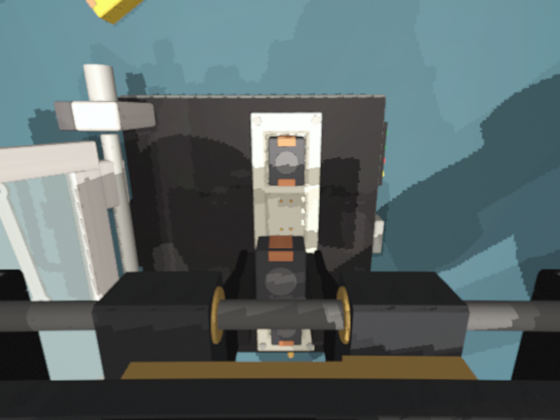

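jog_arm --plan '[[[0.02,0.17,0],0,-1],[[0,0,0.8],0,-1],[[0,0,1],0,-1],[[0,0,0.4],0,-1],[[0,0,0],0,-1],[[0,0,0],0,-1]]'

```text
t: 10.32
tcp_pos: [0.4863, -0.0276, 0.2494]
eef_rot: [0.001, -0.64, 0.769, -0.001]
contact_force: [-0.8, 0.2, -0.8]
opening: 0.0259
grasp_force: 20.0
```

jog_arm --plan '[[[0,0,0.1],0,-1],[[0,0,0.1],0,-1],[[0,0,0.1],0,-1],[[0,0,0.1],0,-1],[[0,0,0.08],0,-1],[[0,0,0],0,-1]]'

```text
t: 11.08
tcp_pos: [0.4858, -0.0277, 0.234]
eef_rot: [-0.0, -0.64, 0.769, -0.0]
contact_force: [-0.7, -0.9, 0.8]
opening: 0.0258
grasp_force: 20.0
```

jog_arm --plan '[[[0,0,0],0,-0.1],[[0,0,0],0,-0.1],[[0,0,0],0,-0.1],[[0,0,-0.5],0,-0.1],[[0,0,-1],0,0],[[0,0,-1],0,0],[[0,0,-1],0,0],[[0,0,0],0,0],[[0,0,0],0,0]]'

```text
t: 12.2
tcp_pos: [0.4853, -0.0278, 0.3384]
eef_rot: [-0.0, -0.639, 0.769, 0.0]
contact_force: [0.0, 0.2, -0.2]
opening: 0.0435
grasp_force: 0.0
```

```bash
cat > chk.py <<'E'
from h import *
import sys
c=robot.read_camera('wrist'); np.savez('c_%s.npz'%sys.argv[1],**c); save(c,sys.argv[1]+'.png')
s,p,M=tool(); print(s['t'],p.round(4),M.round(4).tolist(),s['opening'])
P=cloud(c); ok=c['range_z']>0
F=np.array([.490,-.0054]); y=np.array([.18,.9837]); x=np.array([.9837,-.18])
d=P[...,:2]-F; X,Y=d@x,d@y
top=ok&(abs(X)<.03)&(P[...,2]>.058)&(P[...,2]<.075)
pl=ok&(abs(X)<.03)&(P[...,2]>.047)&(P[...,2]<.053)&(abs(Y)<.12)
print('plate z',np.median(P[pl][:,2]))
for i in range(4):
    yc=(i-1.5)*.046
    q=top&(abs(Y-yc)<.021)
    if q.sum()>50: print(i,'top',rect(P[q])[1:],np.percentile(P[q][:,2],[5,50,95]).round(4), 'tilt',np.linalg.lstsq(np.c_[X[q],Y[q],np.ones(q.sum())],P[q][:,2],rcond=None)[0][:2].round(3))
    fl=ok&(abs(X)<.02)&(abs(Y-yc)<.021)&(P[...,2]<.0445)&(P[...,2]>.038)
    if fl.sum()>50: print(i,'floor',rect(P[fl])[1:],np.median(P[fl][:,2]))
E
python3 chk.py w3
```

```text
12.25 [ 0.4853 -0.0278  0.338 ] [[-0.1823, -0.9832, -0.0021], [-0.9832, 0.1823, -0.0002], [0.0006, 0.0021, -1.0]] 0.04347827433262305
plate z 0.04947332941322685
0 top (array([477.3, -73.5]), array([34. , 25.6]), 80.09) [0.0624 0.0637 0.0649] tilt [-0.004  0.01 ]
0 floor (array([477.3, -72.7]), array([37.6, 30.1]), 79.68) 0.04165278083485033
1 top (array([485.4, -26.3]), array([34.7, 25.8]), 80.06) [0.062  0.0637 0.0649] tilt [-0.007  0.021]
1 floor (array([485.6, -27.2]), array([36.6, 30.1]), 79.84) 0.041671922029612174
2 floor (array([494.1,  19. ]), array([36. , 29.7]), 79.84) 0.041669894753874975
3 top (array([499.4,  47. ]), array([ 4.6, 25.2]), 80.37) [0.0585 0.0626 0.0646] tilt [-0.012  0.898]
3 floor (array([500.3,  54.3]), array([15.7, 29.9]), 79.84) 0.04187614864993863
```

jog_arm --plan '[[[1,0,0],0,0],[[1,0,0],0,0],[[1,0,0],0,0],[[1,0,0],0,0],[[1,0,0],0,0],[[1,0,0],0,0],[[1,0,0],0,0],[[0.9,-1,0],0,0],[[0.9,-1,0],0,0],[[0.8,-1,0],0,0]]'

```text
t: 13.5
tcp_pos: [0.5223, -0.3285, 0.3373]
eef_rot: [-0.001, -0.639, 0.769, 0.001]
contact_force: [0.1, -0.3, -0.8]
opening: 0.0434
grasp_force: 0.0
```

jog_arm --plan '[[[0,-0.61,0],0.22,0.1],[[0,0,0],1,0.1],[[0,0,0],1,0.1],[[0,0,0],1,0.1],[[0,0,0],1,0.1],[[0,0,0],1,0.1],[[0,0,0],1,0.1],[[0,0,0],1,0.1],[[0,0,0.5],1,0.1],[[0,0,0.5],1,0.1]]'

```text
t: 14.75
tcp_pos: [0.5396, -0.3305, 0.307]
eef_rot: [-0.001, 0.0, 1.0, 0.001]
contact_force: [-0.5, -0.4, -0.4]
opening: 0.0478
grasp_force: 0.0
```

jog_arm --plan '[[[0,0,0.5],1,0.1],[[0,0,0.5],0,0.1],[[0,0,0],0,0.1],[[0,0,0],0,0.1]]'

```text
t: 15.25
tcp_pos: [0.5401, -0.3307, 0.2792]
eef_rot: [0.0, 0.072, 0.997, -0.0]
contact_force: [-0.5, -0.1, 1.0]
opening: 0.0479
grasp_force: 0.0
```

```bash
python3 - <<'E'
from h import *
c=robot.read_camera('wrist'); save(c,'w4.png')
s,p,M=tool(); print(s['t'],p.round(4),M.round(4).tolist(),s['opening'])
P=cloud(c); ok=c['range_z']>0
m=(ok&(P[...,2]>.0205)&(P[...,2]<.03)&(abs(P[...,1]+.33)<.05)&(P[...,0]<.58)).astype(np.uint8)
n,l,st,_=cv2.connectedComponentsWithStats(m)
for i in range(1,n):
    if st[i,4]>100: print('cc',st[i],rect(P[l==i])[1:],np.median(P[l==i][:,2]).round(4))
E
```

```text
15.3 [ 0.5401 -0.3307  0.2795] [[-0.9896, 0.1436, 0.0008], [0.1436, 0.9896, -0.0005], [-0.0009, -0.0004, -1.0]] 0.047712274324028414
cc [ 246   42   40   58 2221] (array([ 432.8, -324.4]), array([26. , 34.3]), 80.14) 0.0247
cc [ 262  201   35   44 1469] (array([ 539.3, -330.7]), array([26. , 34.3]), 82.27) 0.0246
```

jog_arm --plan '[[[0.03,0,0.8],0,0.1],[[0,0,1],0,0.1],[[0,0,0.7],0,0.1],[[0,0,0.31],0,0.1],[[0,0,0],0,0.1],[[0,0,0],0,-1],[[0,0,0],0,-1],[[0,0,0],0,-1],[[0,0,0],0,-1]]' --force 20

```text
t: 16.42
tcp_pos: [0.5392, -0.3306, 0.1955]
eef_rot: [0.001, 0.072, 0.997, -0.0]
contact_force: [-0.6, 0.1, 2.8]
opening: 0.026
grasp_force: 20.0
```

jog_arm --plan '[[[0,0,-0.5],0,-1],[[0,0,-1],0,-1],[[0,0,-1],0,-1],[[1,0.5,-1],0,-1],[[1,1,-0.5],0,-1],[[1,1,0],0,-1],[[0.16,1,0],0,-1],[[0,1,0],0,-1],[[0,1,0],0,-1],[[0,1,0],0,-1]]'

```text
t: 17.68
tcp_pos: [0.4732, -0.1229, 0.3156]
eef_rot: [0.001, 0.073, 0.997, 0.0]
contact_force: [0.2, -0.2, -1.9]
opening: 0.0257
grasp_force: 20.0
```

jog_arm --plan '[[[0,1,0],0,-1],[[0,1,0],0,-1],[[0,1,0],0,-1],[[0,1,0],0,-1],[[0,0.79,0],-0.23,-1],[[0,0,0],-1,-1],[[0,0,0],-1,-1],[[0,0,0],-1,-1],[[0,0,0],-1,-1],[[0,0,0],-1,-1]]'

```text
t: 18.92
tcp_pos: [0.494, 0.0183, 0.3155]
eef_rot: [0.0, -0.317, 0.949, 0.0]
contact_force: [0.1, 0.2, -0.4]
opening: 0.0259
grasp_force: 20.0
```

jog_arm --plan '[[[0,0,0],-1,-1],[[0,0,0],-1,-1],[[0,0,0],-1,-1],[[0,0,0],-1,-1],[[0,0,0],-1,-1],[[0,0,0],0,-1],[[0,0,0],0,-1]]'

```text
t: 19.8
tcp_pos: [0.4941, 0.0183, 0.3151]
eef_rot: [0.0, -0.639, 0.769, -0.0]
contact_force: [0.2, -0.7, -1.1]
opening: 0.0258
grasp_force: 20.0
```

```bash
cat >> chk.py <<'E'
q=(P-p)@M; hh=ok&(abs(q[...,0])<.03)&(abs(q[...,1])<.0125)&(q[...,2]>.16)&(q[...,2]<.2)
if hh.sum()>50: print('held',hh.sum(),q[hh].min(0).round(4),q[hh].max(0).round(4),np.percentile(q[hh][:,0],[99,99.8]).round(4))
E
python3 chk.py w5
```

```text
19.85 [0.4941 0.0183 0.315 ] [[-0.1822, -0.9833, 0.0002], [-0.9833, 0.1822, 0.0001], [-0.0002, -0.0002, -1.0]] 0.025495429628616326
plate z 0.04944283923790843
0 top (array([477.4, -73.1]), array([34.4, 25.8]), 79.04) [0.0623 0.0637 0.0649] tilt [0.001 0.003]
0 floor (array([477.2, -73.1]), array([38.4, 30.1]), 79.69) 0.041874730693449685
1 top (array([485.5, -26.2]), array([34.2, 25.6]), 80.22) [0.0623 0.0637 0.0649] tilt [-0.001  0.013]
1 floor (array([485.6, -27.6]), array([37.4, 30. ]), 80.39) 0.04171435093018511
2 floor (array([493.8,  17.7]), array([35.2, 29.9]), 79.93) 0.041554983511571664
held 3114 [-0.0128 -0.0125  0.1602] [0.0167 0.0125 0.1919] [0.0163 0.0165]
```

jog_arm --plan '[[[0.03,0.01,0],0,-1],[[0,0,0.8],0,-1],[[0,0,1],0,-1],[[0,0,0.4],0,-1],[[0,0,0],0,-1],[[0,0,0.1],0,-1],[[0,0,0.1],0,-1],[[0,0,0.1],0,-1],[[0,0,0.1],0,-1],[[0,0,0.08],0,-1]]'

```text
t: 21.1
tcp_pos: [0.4937, 0.0175, 0.2344]
eef_rot: [-0.0, -0.64, 0.768, -0.0]
contact_force: [-6.6, 1.5, 19.6]
opening: 0.0256
grasp_force: 20.0
```

jog_arm --plan '[[[0,0,0.02],0,-1],[[0,0,0],0,-1]]'

```text
t: 21.35
tcp_pos: [0.4937, 0.0175, 0.2344]
eef_rot: [-0.0, -0.64, 0.768, -0.0]
contact_force: [-2.1, 0.2, 4.5]
opening: 0.0256
grasp_force: 20.0
```

jog_arm --plan '[[[0,0,0],0,-0.1],[[0,0,0],0,-0.1],[[0,0,0],0,-0.1],[[0,0,-0.5],0,-0.1],[[0,0,-1],0,0],[[0,0,-1],0,0],[[0,0,-1],0,0],[[0,0,-0.5],0,0],[[0,0,0],0,0],[[0,0,0],0,0]]'

```text
t: 22.6
tcp_pos: [0.4934, 0.0174, 0.3528]
eef_rot: [-0.001, -0.64, 0.768, 0.0]
contact_force: [-0.1, -1.1, 0.3]
opening: 0.0434
grasp_force: 0.0
```

```bash
python3 chk.py w6; python3 - <<'E'
from h import *
c=robot.read_camera('scene'); save(c,'s6.png'); P=cloud(c); ok=c['range_z']>0
F=np.array([.490,-.0054]); y=np.array([.18,.9837]); x=np.array([.9837,-.18])
d=P[...,:2]-F; X,Y=d@x,d@y
for i in range(4):
    q=ok&(abs(X)<.02)&(abs(Y-(i-1.5)*.046)<.02)&(P[...,2]>.058)&(P[...,2]<.075)
    if q.sum()>20: print(i,q.sum(),rect(P[q])[1:],np.median(P[q][:,2]))
E
```

```text
22.65 [0.4934 0.0174 0.3527] [[-0.1808, -0.9835, -0.0021], [-0.9835, 0.1808, -0.0005], [0.0009, 0.002, -1.0]] 0.04367558013428647
plate z 0.04946250448204911
0 top (array([477.2, -73.2]), array([34.3, 25.9]), 79.5) [0.0623 0.0637 0.065 ] tilt [-0.001  0.005]
0 floor (array([477.3, -73.2]), array([38.5, 29.9]), 79.81) 0.04160782103520011
1 top (array([485. , -26.2]), array([34.1, 25.4]), 78.87) [0.0622 0.0637 0.065 ] tilt [0.001 0.013]
1 floor (array([487. , -27.8]), array([37.8, 33.1]), 79.43) 0.04159454590803069
2 top (array([493.4,  18.8]), array([34.5, 25.5]), 80.18) [0.0621 0.0637 0.0649] tilt [-0.007  0.021]
2 floor (array([493.7,  18.2]), array([36.1, 30. ]), 79.8) 0.04165284620920007
3 top (array([501.8,  62.1]), array([34.4, 25.8]), 80.09) [0.0616 0.0637 0.0648] tilt [0.001 0.029]
3 floor (array([502.1,  63.6]), array([36.6, 29.5]), 80.14) 0.041742782813818935
0 114 (array([481.2, -74.2]), array([36.6, 22.4]), 80.89) 0.06344349631560775
1 111 (array([490.8, -26.8]), array([34.4, 25.6]), 87.58) 0.06354455053021879
2 136 (array([495.2,  18.2]), array([33.8, 28.3]), 78.56) 0.06376389230866442
3 141 (array([503.7,  61.8]), array([35.8, 27.5]), 74.54) 0.06396651813705456
```

View pics/w6.png

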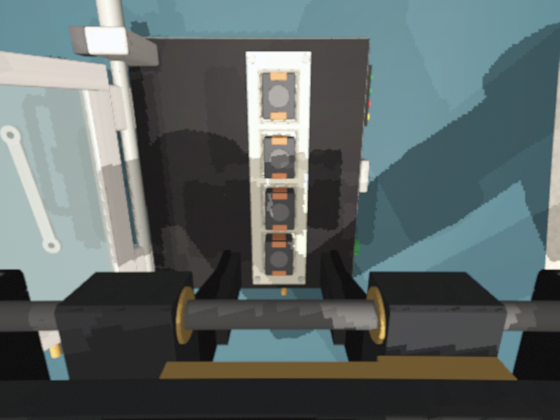

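jog_arm --plan '[[[0,0,-1],0,0],[[0,0,-1],0,0],[[0,0,-1],0,0],[[0.77,0,-0.6],0,0.5],[[0,-1,0],0,0.8],[[0,-1,0],0,0.8],[[0,-1,0],0,0.8],[[0,-1,0],0,0.8],[[0,-1,0],0,0.8],[[0,-1,0],0,0.8]]'

```text
t: 23.95
tcp_pos: [0.6678, -0.0378, 0.4602]
eef_rot: [-0.001, -0.64, 0.768, 0.001]
contact_force: [0.5, -0.3, -0.3]
opening: 0.0784
grasp_force: 0.0
```

jog_arm --plan '[[[0,-0.6,0],0,0.8],[[0,0,0],0,0.8],[[0,0,0],0,0.8]]'

```text
t: 24.32
tcp_pos: [0.684, -0.0408, 0.4609]
eef_rot: [-0.001, -0.64, 0.768, 0.001]
contact_force: [0.5, -0.2, 0.3]
opening: 0.0783
grasp_force: 0.0
```

```bash
cat > bar.py <<'E'
from h import *
import sys
O=np.array([.5142,-.0095]); y=np.array([.18,.9837]); x=np.array([.9837,-.18])
s,p,M=tool(); print(round(s['t'],2),p.round(4),'tool y',M[:,1].round(4),'op',s['opening'],'F',np.round(s['contact_force'],2)); print('TCP in fixture',((p[:2]-O)@x).round(4),((p[:2]-O)@y).round(4))
for n in sys.argv[1:]:
    c=robot.read_camera(n); save(c,'bar_%s_%d.png'%(n,s['t']*100)); np.savez('c_bar_%s.npz'%n,**c)
    P=cloud(c); ok=c['range_z']>0; px=c['pixels'].astype(int)
    X,Y,Z=(P[...,:2]-O)@x,(P[...,:2]-O)@y,P[...,2]
    red=ok&(px[...,0]>70)&(px[...,1]<.4*px[...,0])&(px[...,2]<.4*px[...,0])&(Z>.2)&(Z<.3)&(X>.04)&(X<.22)&(abs(Y)<.06)
    if red.sum()>20:
        bx,by,bz=X[red],Y[red],Z[red]
        # fit circle r=6 in fixture x,z
        from scipy.optimize import least_squares
        r=least_squares(lambda a:np.hypot(bx-a[0],bz-a[1])-.006,[bx.mean(),bz.max()-.006],loss='soft_l1',f_scale=.001).x
        print(n,red.sum(),'bar axis x,z',r.round(4),'y',by.min().round(3),by.max().round(3),'angle',np.arctan2(r[1]-.085,.085-r[0]).round(3),'R',np.hypot(r[1]-.085,.085-r[0]).round(4),'ztop',np.percentile(bz,97).round(4))
E
python3 bar.py wrist scene side
```

```text
24.32 [ 0.684  -0.0408  0.4609] tool y [-0.9836  0.1805  0.0017] op 0.0783005842225778 F [ 0.47 -0.19  0.35]
TCP in fixture 0.1727 -0.0003
wrist 2230 bar axis x,z [0.1735 0.2355] y -0.05 0.044 angle 2.102 R 0.1746 ztop 0.2422
scene 139 bar axis x,z [0.1744 0.2359] y -0.016 0.048 angle 2.106 R 0.1754 ztop 0.2441
side 86 bar axis x,z [0.1719 0.2372] y -0.052 0.04 angle 2.09 R 0.1752 ztop 0.2437
```

jog_arm --plan '[[[0,-0.02,0.5],0,0.8],[[0,0,0.8],0,0.6],[[0,0,0.5],0,0.4],[[0,0,0.16],0,0.2],[[0,0,0],0,-0.2],[[0,0,0],0,-0.5],[[0,0,0],0,-1],[[0,0,0],0,-1],[[0,0,0],0,-1],[[0,0,0],0,-1]]' --force 15

```text
t: 25.72
tcp_pos: [0.6852, -0.0411, 0.4031]
eef_rot: [0.001, -0.64, 0.768, -0.001]
contact_force: [1.2, -0.4, -0.7]
opening: 0.0116
grasp_force: 15.0
```

```bash
python3 bar.py wrist scene; python3 - <<'E'
import numpy as np
t=2.102
for a in np.linspace(2.102,1.5708,13): print(a.round(3),((.085-.175*np.cos(a))*1000).round(1),((.085+.175*np.sin(a))*1000).round(1))
E
```

```text
25.73 [ 0.6852 -0.0411  0.4031] tool y [-0.9836  0.1805 -0.0015] op 0.011585678431178689 F [ 1.25 -0.35 -0.73]
TCP in fixture 0.1739 -0.0003
wrist 3284 bar axis x,z [0.1736 0.2355] y -0.05 0.046 angle 2.103 R 0.1747 ztop 0.2422
scene 75 bar axis x,z [0.1745 0.236 ] y 0.015 0.048 angle 2.106 R 0.1755 ztop 0.2443
2.102 173.7 235.9
2.058 166.9 239.7
2.013 160.0 243.1
1.969 152.9 246.3
1.925 145.7 249.1
1.881 138.4 251.7
1.836 130.9 253.9
1.792 123.4 255.7
1.748 115.8 257.3
1.704 108.2 258.5
1.659 100.5 259.3
1.615 92.7 259.8
1.571 85.0 260.0
```

jog_arm --plan '[[[0,0.12,-0.067],0,-1],[[0,0.11,-0.06],0,-1],[[0,0.23,-0.113],0,-1],[[0,0.237,-0.107],0,-1],[[0,0.24,-0.093],0,-1],[[0,0.243,-0.087],0,-1],[[0,0.25,-0.073],0,-1],[[0,0.25,-0.06],0,-1],[[0,0.253,-0.053],0,-1],[[0,0,0],0,-1]]'

```text
t: 27.08
tcp_pos: [0.6272, -0.0305, 0.4246]
eef_rot: [-0.0, -0.64, 0.768, 0.0]
contact_force: [1.9, 0.2, 5.1]
opening: 0.0114
grasp_force: 15.0
```

```bash
python3 bar.py wrist scene side
```

```text
27.07 [ 0.6272 -0.0305  0.4246] tool y [-9.836e-01  1.802e-01  6.000e-04] op 0.011359135358965426 F [1.91 0.19 5.07]
TCP in fixture 0.1149 -0.0003
wrist 3208 bar axis x,z [0.1143 0.257 ] y -0.05 0.047 angle 1.739 R 0.1745 ztop 0.2638
scene 77 bar axis x,z [0.1151 0.257 ] y 0.014 0.049 angle 1.744 R 0.1746 ztop 0.2649
side 40 bar axis x,z [0.1138 0.2589] y -0.05 -0.003 angle 1.735 R 0.1762 ztop 0.2649
```

jog_arm --plan '[[[0,0.2,-0.05],0,-1],[[0,0.2,-0.03],0,-1],[[0,0.2,-0.02],0,-1],[[0,0.15,-0.01],0,-1],[[0,0.1,0],0,-1],[[0,0.08,0],0,-1],[[0,0.05,0],0,-1],[[0,0,0],0,-1],[[0,0,0],0,-1],[[0,0,0],0,-1]]'

```text
t: 28.48
tcp_pos: [0.5989, -0.0252, 0.4271]
eef_rot: [-0.0, -0.64, 0.768, 0.0]
contact_force: [1.6, 0.9, -3.3]
opening: 0.0112
grasp_force: 15.0
```

```bash
cat >> bar.py <<'E'
    # lid frame plane from aluminium points between 12 and 140 mm above hinge (front face)
    q=ok&(Z>.1)&(Z<.222)&(abs(X-.085)<.03)&(abs(Y)<.088)
    if q.sum()>50:
        A=np.c_[Z[q]-.085,np.ones(q.sum())]; b=X[q]
        w=np.ones(len(b))
        for _ in range(15):
            k=np.linalg.lstsq(A*w[:,None],b*w,rcond=None)[0]; w=1/(1+(abs(A@k-b)/.0015)**2)
        print('  plane slope(dx/dz)',k.round(4),'angle',(np.pi/2+np.arctan(k[0])).round(4),q.sum())
E
python3 bar.py wrist scene side
```

```text
28.48 [ 0.5989 -0.0252  0.4271] tool y [-0.9835  0.1807  0.0011] op 0.011229745881333193 F [ 1.58  0.89 -3.35]
TCP in fixture 0.0862 -0.0002
wrist 3337 bar axis x,z [0.0854 0.2594] y -0.05 0.046 angle 1.573 R 0.1744 ztop 0.2661
  plane slope(dx/dz) [ 3.3484 -0.2989] angle 2.8514 2682
scene 73 bar axis x,z [0.0863 0.2598] y 0.014 0.049 angle 1.578 R 0.1748 ztop 0.2676
  plane slope(dx/dz) [0.0094 0.0886] angle 1.5802 1264
side 35 bar axis x,z [0.0835 0.2607] y -0.054 -0.01 angle 1.562 R 0.1757 ztop 0.2674
  plane slope(dx/dz) [-0.0066  0.0827] angle 1.5642 1230
```

jog_arm --plan '[[[0,0.015,0.01],0,-1],[[0,0,0],0,-1],[[0,0,0],0,-1],[[0,0,0],0,-1],[[0,0,0],0,-1],[[0,0,0],0,-1]]' --force 22

```text
t: 29.38
tcp_pos: [0.5984, -0.0252, 0.4271]
eef_rot: [-0.0, -0.64, 0.768, 0.0]
contact_force: [0.8, 0.9, -4.6]
opening: 0.0109
grasp_force: 22.0
```

```bash
python3 bar.py wrist scene side; python3 -c "
from h import *
print(np.abs(robot.sense()['joint_velocities']).max(), robot.sense()['grasp_force'])"; ls pics/bar_side*
```

```text
29.38 [ 0.5984 -0.0252  0.4271] tool y [-9.836e-01  1.805e-01  5.000e-04] op 0.01093376038918459 F [ 0.79  0.89 -4.56]
TCP in fixture 0.0857 -0.0002
wrist 3328 bar axis x,z [0.0851 0.2594] y -0.05 0.046 angle 1.571 R 0.1744 ztop 0.2661
  plane slope(dx/dz) [ 2.9544 -0.2526] angle 2.8152 2676
scene 73 bar axis x,z [0.0859 0.2597] y 0.014 0.048 angle 1.576 R 0.1747 ztop 0.2676
  plane slope(dx/dz) [0.0056 0.0887] angle 1.5764 1279
side 36 bar axis x,z [0.083  0.2605] y -0.052 -0.002 angle 1.559 R 0.1755 ztop 0.267
  plane slope(dx/dz) [-0.0055  0.0825] angle 1.5653 1235
0.002120781616539735 21.998857855796814
pics/bar_side_2432.png
pics/bar_side_2707.png
pics/bar_side_2847.png
pics/bar_side_2937.png
```

View pics/bar_side_2937.png

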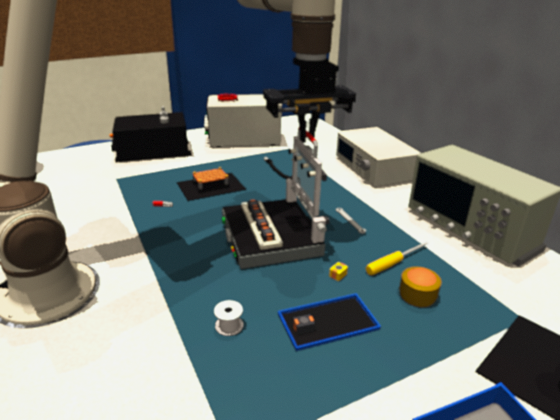

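The side view shows the lid upright in the fingers at (308,165). Four chokes are in the nest around (262,222), one spare is left in the tray at (304,321), and everything else is where it was.

```bash
python3 -c "
from rig import robot
print(robot.sign_off())"
```

```text
the job is handed in; nothing more can be done
None
```

Both empty pockets now hold a spare, fully down; the third spare is still in the tray, and I handed in holding the lid still by its bar at about 1.57 rad, ready for the new stay (29.4 s on the robot's clock).

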